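# Fit the two jigsaw plates into the sloping packing bed

## Robot

A 7-joint arm with a two-finger parallel gripper is mounted at the origin on the work surface; the furniture and walls round the work are solid. World frame = base frame: x ahead of the robot, y to its left, z up, the work surface at z = 0. Lengths are in m, angles in rad, forces in N, time in s.
With the tool pointing down it reaches from about 0.425 to 0.825 m from the base axis. Payload 3.6 kg.
Tool frame: the origin (TCP) lies where the fingers leave the gripper's body, on its centre line; the fingertips stand 73 mm ahead of it and the grasp point (between the pads) lies 54 mm ahead of it; x points along the fingers, y is the direction in which the jaws open and shut, and the axes are right-handed (so a half turn about x gives the same grasp; the last joint's range is limited). The gripper opens to 85 mm and grips with 20 to 120 N. Pads are 22 mm wide; open, the fingers measure 114 mm over their backs; the gripper's body (76 mm by 85 mm) begins 54 mm behind the grasp point. The pads swing forward as they close: fully open they stand 13 mm farther back than shut.
Start: joints at [1.079, 0.615, -0.013, 1.423, 0.008, 1.103, -0.04], TCP at [0.292, -0.581, 0.304] pointing down, gripper open.
Joint ranges: [-3.12, 3.12], [-0.3, 2.06], [-1.34, 1.32], [0.26, 2.42], [-1.36, 4.5], [0.01, 1.98], [-2.84, 2.84]. Speed limits (rad/s): [2.79, 2.79, 3.14, 3.14, 3.14, 3.14, 3.14].

## Interface

Orientations are given as a unit quaternion [x, y, z, w].
In Python, from station import arm, snapshot, camera_info, ticket gives the robot as it stands. Calls block until the motion is done:
- arm.movep(position, orientation): joint-space move of the TCP to a pose.
- arm.line_to(position, velocity=0.15, ori=None): straight line of the TCP; ori=None keeps the orientation; velocity is the mean speed in m/s.
- arm.move_j(angles): joint-space move.
- arm.move_gripper(opening, effort=None): opening from 0.0 (shut) to 1.0 (fully open); effort is the grip in N (None keeps the last); returns when the fingers have stopped.
- arm.pause(seconds).
- arm.ik(position, orientation): joint angles nearest the present ones, or None.
- snapshot(name): name is "side" or "top"; returns the picture (400x640x3 uint8, blue, green, red); there is no depth.
- camera_info(name): a dict with "fx", "fy", "cx", "cy" (pixels), "dist_coeffs" ([k1, k2, p1, p2, k3] as OpenCV has them; the pictures are not rectified), "R" (3x3) and "t" (3): a world point X has camera coordinates R X + t. Camera axes: x right, y down, z forward; pixel columns grow to the right and rows downward; lengths in m; the calibration is good to about 2 mm. A picture is of the moment at which its call begins. camera_info takes no time and is no camera call.
A pose or a line that the arm cannot do raises arm.MotionError and nothing moves.
- ticket.finish_job(): hands the job in, once; it reports no verdict.
Readings, each from a call of its own:
- arm.read_time(): time.
- arm.read_joint_positions(): joint angles.
- arm.read_dq(): joint speeds.
- arm.read_effort(): joint torques, N m.
- arm.read_tool_pos(): TCP position.
- arm.read_eef_rot(): TCP orientation.
- arm.read_ft_force(): force on the tool from outside, world axes, zero at the start.
- arm.read_wrist_torque(): the same for the moment, N m.
- arm.read_opening(): opening from 0.0 (shut) to 1.0 (fully open).
Only numpy, scipy, OpenCV 4.12 (cv2) and the standard library are available. Lean on these libraries where they do the work, as an engineer would, in place of code of your own. Each camera call takes 0.05 s, during which the arm holds its last target. There are 200 camera calls.

## Task

Complete the sloping bed of the packing stand: the middle plate is already clamped in it, so take the two loose white plates by their handles and fit one on each side of it, so that their T-shaped joints interlock and both lie fully down, flush with the bed's rim. The middle plate is not always clamped in the same spot, so feel for where each plate drops in, and leave the things standing round about where they are.

Things in the scene. Friction and masses are not known exactly. Their poses are not given: they have to be found in the camera images.
- bed: sloping bed of the packing stand: grey metal trough, floor sloping at 30 degrees, low side toward the robot's left. Origin at the centre of its floor, 44 mm up; x up the slope, y level along it, z square out of the floor. Inside 72.4 (x) by 211 mm (y); rim 8 mm thick, 12 mm high, as high as the plates. A fitted plate lies with its x, y, z along the bed's; its handle point is then 33 mm over the floor.
- stand: foot of the packing stand, a fixed dark steel plate 110 x 270 mm under the bed; origin at the centre of its underside, below the bed's; z up, x level, below the bed's x. In the bed a middle plate (70 x 64 mm, no handle, not reported) is clamped, its centre within 7 mm either way of the bed's origin along y: tab toward +y, slot toward -y.
- slot_grip (a point): handle of the plate with the slot: centre of its bar, 33 mm above the plate's underside. Steel bar along the plate's x, 44 mm long, 12 mm wide (y), 18 mm high, on two feet over the middle of the plate; 12 mm free under it. Axes as the plate, z up out of its top.
- tab_grip (a point): handle of the plate with the tab: centre of its bar, 33 mm above the plate's underside. Steel bar along the plate's x, 44 mm long, 12 mm wide (y), 18 mm high, on two feet over the middle of the plate; 12 mm free under it. Axes as the plate, z up out of its top.
- tray_mid (a point): centre of the far one of two bare sheet-metal trays on a fixed white post stand, to be kept clear of: both 150 x 200 mm and a little tilted, this one spanning x 0.29 to 0.48, y -0.11 to 0.14 m at heights of 0.25 to 0.32 m, the near one x 0.15 to 0.34, y 0.16 to 0.40 m at heights of 0.21 to 0.28 m. Cross them higher, or go round.
- slot_plate: loose white plate, 70 (x) by 64 (y) by 12 mm, 0.1 to 0.2 kg; origin at the centre of its underside. A T-shaped slot opens in the middle of its -y edge: mouth 18.4 mm wide, inside 32.4 mm, 18 mm deep. It goes at the bed's +y end, over the middle plate's tab, its centre 65 mm from the middle plate's. Play 1.2 mm each way in x and y.
- tab_plate: loose white plate, 70 (x) by 64 (y) by 12 mm, 0.1 to 0.2 kg; origin at the centre of the underside of this body. A T-shaped tab stands out 18 mm from its +y edge: neck 16 mm wide, 9.6 long, head 30 wide. It goes at the bed's -y end, into the middle plate's slot, its centre 65 mm from the middle plate's. Play 1.2 mm each way in x and y.
- stamp: bystander: wooden date stamp, 31 x 52 x 81 mm; origin at the centre of its underside as it stood
- sweet_a: bystander: loose cream-coloured sweet, 30 x 37 x 25 mm; origin at the centre of its underside as it stood
- sweet_b: bystander: loose brown sweet, 32 x 37 x 26 mm; origin at the centre of its underside as it stood
- jar_small: bystander: small black jar, 42 x 42 x 52 mm; origin at the centre of its underside as it stood
- glass: bystander: waisted tea glass, 62 x 62 x 86 mm; origin at the centre of its underside as it stood
There are look-alikes about, which are no part of the job. Leave any turquoise look-alike of the slot_plate alone. What is shaped like the tab_plate but purple or red is not meant.

How it is judged:
By the outcome, as a careful person would: the job done as asked, in the order asked, and still so for the second after the job is handed in, with the robot touching nothing.
It also fails if it takes over 72 s, if anything falls off the work surface, if the arm or the gripper's body presses on something with over 40 N, if the wrist force passes 120 N, or if a joint passes its speed limit or range.

## Working session

There is one attempt and no reset: what is moved stays moved. The work goes in short steps, each a Python script; the robot and the scene stay as the last script left them, time stands still between calls to the robot, and variables do not carry over. Pictures are saved under pics/ and viewed, about 8 in all and at most 12, crops included, and the job is handed in when it is done.

```bash
mkdir -p pics; ls; python3 - <<'E'
from station import arm, snapshot, camera_info
import cv2, numpy as np
for n in ("side","top"):
    im=snapshot(n); cv2.imwrite(f"pics/{n}0.png",im)
    c=camera_info(n); print(n,{k:np.round(np.array(v),3).tolist() for k,v in c.items()}, "cam pos",-np.array(c["R"]).T@np.array(c["t"]))
print(arm.read_tool_pos(),arm.read_eef_rot(),arm.read_time())
E
```

```text
pics
side {'fx': 378.151, 'fy': 378.151, 'cx': 316.856, 'cy': 194.239, 'dist_coeffs': [-0.054, 0.0, 0.0, 0.0, 0.0], 'R': [[-0.875, -0.483, -0.018], [-0.293, 0.56, -0.775], [0.384, -0.673, -0.632]], 't': [0.475, 0.21, 1.345]} cam pos [-0.0388414   1.01718869  1.02065723]
top {'fx': 485.506, 'fy': 485.506, 'cx': 321.308, 'cy': 201.275, 'dist_coeffs': [-0.079, 0.0, 0.0, 0.0, 0.0], 'R': [[-0.027, -1.0, -0.009], [-0.989, 0.028, -0.145], [0.145, 0.005, -0.989]], 't': [0.145, 0.505, 1.543]} cam pos [0.27928926 0.12332904 1.60137934]
[ 0.29170463 -0.58028094  0.30285878] [-0.68780583 -0.16401351  0.68821188 -0.1624411 ] 0.1
```

View pics/side0.png

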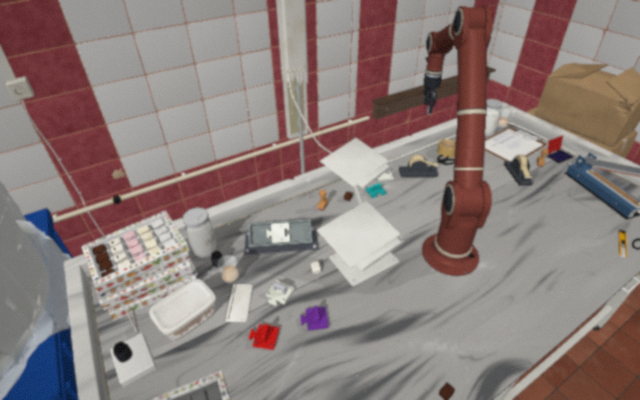

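View pics/top0.png

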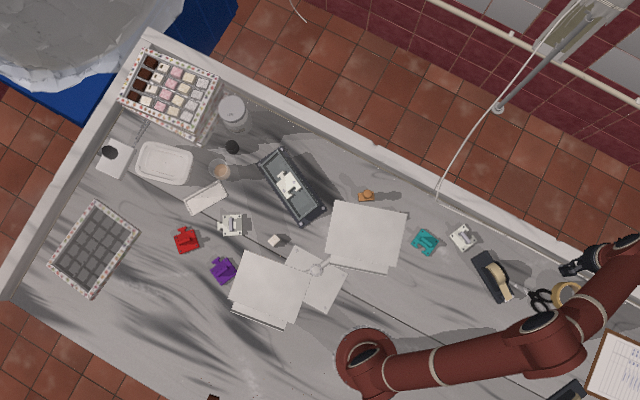

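Candidates in the top view: white plates at (232,224) and (462,237). Look-alikes are red at (187,240), purple at (223,270) and turquoise at (425,241). The bed is at (292,187). I'll check these in a close crop.

```bash
python3 - <<'E'
import cv2, numpy as np
t=cv2.imread("pics/top0.png"); s=cv2.imread("pics/side0.png")
def crop(im,x,y,w,h,W,H): return cv2.resize(im[y:y+h,x:x+w],(W,H),interpolation=cv2.INTER_CUBIC)
a=crop(t,207,204,50,40,400,320); b=crop(t,437,217,50,40,400,320)
c=crop(t,250,140,90,70,400,280); d=crop(s,235,205,100,70,400,280)
cv2.imwrite("pics/m1.png",np.vstack([np.hstack([a,b]),np.hstack([c,d])]))
E
```

```text
(no output)
```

View pics/m1.png

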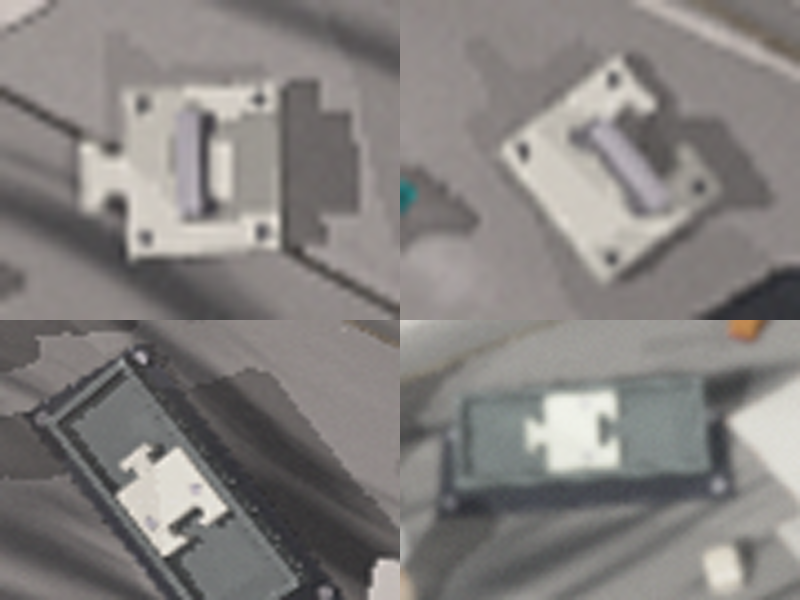

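The crop confirms the choice. The tab plate is at (232,224) with its tab toward image left. The slot plate is at (462,237) with its slot toward the upper right. The middle plate is at (288,184) with its tab to the upper left. Next I'll measure all three by casting their contours onto planes.

```bash
cat > vis.py <<'E'
import cv2, numpy as np
from station import camera_info
def rays(cam,px):
    c=camera_info(cam); K=np.array([[c["fx"],0,c["cx"]],[0,c["fy"],c["cy"]],[0,0,1]])
    n=cv2.undistortPoints(np.float64(px).reshape(-1,1,2),K,np.array(c["dist_coeffs"])).reshape(-1,2)
    R=np.array(c["R"]); return -R.T@np.array(c["t"]), np.c_[n,np.ones(len(n))]@R
def cast(cam,px,p,n):
    o,d=rays(cam,px); return o+d*(((p-o)@n)/(d@n))[:,None]
def proj(cam,X):
    c=camera_info(cam); K=np.array([[c["fx"],0,c["cx"]],[0,c["fy"],c["cy"]],[0,0,1]])
    return cv2.projectPoints(np.float64(X).reshape(-1,1,3),cv2.Rodrigues(np.array(c["R"]))[0],np.array(c["t"]),K,np.array(c["dist_coeffs"]))[0].reshape(-1,2)
def axes(yaw,tilt):
    """plate axes in columns; yaw = heading of its level x; tilt up along x"""
    h=np.array([np.cos(yaw),np.sin(yaw),0]); z=np.array([0,0,1.])
    x=h*np.cos(tilt)+z*np.sin(tilt); n=z*np.cos(tilt)-h*np.sin(tilt)
    return np.c_[x,np.cross(n,x),n]
def contour(im,seed,thr,w=32,k=8):
    u,v=int(seed[0]),int(seed[1]); cr=im[v-w:v+w,u-w:u+w].min(axis=2)
    big=cv2.GaussianBlur(cv2.resize(cr,None,fx=k,fy=k,interpolation=cv2.INTER_CUBIC),(0,0),3)
    cs,_=cv2.findContours((big>thr).astype(np.uint8),cv2.RETR_EXTERNAL,cv2.CHAIN_APPROX_NONE)
    m=max(cs,key=cv2.contourArea)
    return (m.reshape(-1,2)+.5)/k-.5+[u-w,v-w], cv2.contourArea(m)/k/k
def plate(cam,pts,c,yaw,tilt):
    """c: first guess of the centre of the top face; returns centre, yaw, edges"""
    z=c[2]
    for it in range(6):
        A=axes(yaw,tilt); q=(cast(cam,pts,c,A[:,2])-c)@A
        tol=.010 if it<2 else .005; ln={}
        for nm,sel in {"x+":(abs(q[:,1])<.024)&(abs(q[:,0]-.035)<tol),"x-":(abs(q[:,1])<.024)&(abs(q[:,0]+.035)<tol),
                       "y+":(abs(q[:,0])>.018)&(abs(q[:,0])<.031)&(abs(q[:,1]-.032)<tol),"y-":(abs(q[:,0])>.018)&(abs(q[:,0])<.031)&(abs(q[:,1]+.032)<tol)}.items():
            s=q[sel]; i=0 if nm[0]=="x" else 1
            if len(s)<10: ln[nm]=(np.nan,np.nan); continue
            vx,vy,x0,y0=cv2.fitLine(np.float32(s*1e3)[:,:2],cv2.DIST_HUBER,0,.01,.01).ravel()
            sl=vx/vy if i==0 else vy/vx
            ln[nm]=((x0-sl*y0) if i==0 else (y0-sl*x0), -sl if i==0 else sl)
        dx=np.nanmean([ln["x+"][0],ln["x-"][0]])/1e3; dy=np.nanmean([ln["y+"][0],ln["y-"][0]])/1e3
        c=c+A[:,0]*dx+A[:,1]*dy
        if tilt: c=c+ (np.array(cast(cam,proj(cam,c),np.array([0,0,z]),np.array([0,0,1.])))[0]-c)
        else: c[2]=z
        yaw+=np.nanmean([ln["x+"][1],ln["x-"][1]])
    return c,yaw,{k:(round(float(v[0]),2),round(float(np.degrees(v[1])),2)) for k,v in ln.items()}
E
python3 - <<'E'
from vis import *
Z=np.array([0,0,1.]); zm=.044+.012*np.cos(np.pi/6)
seeds={"mid":((288,184),zm,(-.5,-.85),30),"tab":((232,224),.012,(-1,0),0),"slot":((462,237),.012,(-.6,.75),0)}
for nm,(s,z,d,t) in seeds.items():
    c=cast("top",[s],np.array([0,0,z]),Z)[0]
    e=cast("top",[np.array(s)+20*np.array(d)],np.array([0,0,z]),Z)[0]-c
    yaw0=np.arctan2(e[1],e[0])-np.pi/2
    for cam in ("top","side"):
        im=cv2.imread(f"pics/{cam}0.png"); sd=s if cam=="top" else proj("side",c)[0]
        for thr in (125,145,165):
            pts,a=contour(im,sd,thr)
            try: cc,y,ln=plate(cam,pts,c.copy(),yaw0,np.radians(t)); print(nm,cam,thr,np.round(sd),round(a),np.round(cc,4),round(np.degrees(y),2),ln)
            except Exception as ex: print(nm,cam,thr,a,ex)
E
```

```text
mid top 125 [288 184] 392 [0.5629 0.2373 0.0544] -56.54 {'x+': (35.72, -0.31), 'x-': (-35.72, 0.31), 'y+': (32.89, 0.39), 'y-': (-32.89, 0.08)}
mid top 145 [288 184] 357 [0.5627 0.2373 0.0544] -56.56 {'x+': (34.49, -0.34), 'x-': (-34.48, 0.02), 'y+': (31.94, 0.34), 'y-': (-31.97, -0.05)}
mid top 165 [288 184] 329 [0.5626 0.2372 0.0544] -56.37 {'x+': (33.51, -0.22), 'x-': (-33.51, 0.22), 'y+': (31.1, 0.39), 'y-': (-31.1, 0.09)}
mid side 125 [279. 231.] 2253 [nan nan nan] nan {'x+': (nan, nan), 'x-': (nan, nan), 'y+': (nan, nan), 'y-': (nan, nan)}
mid side 145 [279. 231.] 659 [nan nan nan] nan {'x+': (nan, nan), 'x-': (nan, nan), 'y+': (nan, nan), 'y-': (nan, nan)}
mid side 165 [279. 231.] 356 [0.5625 0.2397 0.0544] -55.53 {'x+': (36.43, -0.67), 'x-': (-36.44, 0.82), 'y+': (33.03, 0.87), 'y-': (-32.99, -1.29)}
tab top 125 [232 224] 1917 [  nan   nan 0.012] nan {'x+': (nan, nan), 'x-': (nan, nan), 'y+': (nan, nan), 'y-': (nan, nan)}
tab top 145 [232 224] 332 [0.443  0.4291 0.012 ] 0.56 {'x+': (35.16, 0.9), 'x-': (-35.16, -0.9), 'y+': (31.61, 2.6), 'y-': (-31.61, 0.89)}
tab top 165 [232 
[... 800 characters left out ...]
n 0.012] nan {'x+': (nan, nan), 'x-': (nan, nan), 'y+': (nan, nan), 'y-': (nan, nan)}
slot side 125 [383. 173.] 3695 [  nan   nan 0.012] nan {'x+': (nan, nan), 'x-': (nan, nan), 'y+': (nan, nan), 'y-': (nan, nan)}
slot side 145 [383. 173.] 3098 [  nan   nan 0.012] nan {'x+': (nan, nan), 'x-': (nan, nan), 'y+': (nan, nan), 'y-': (nan, nan)}
slot side 165 [383. 173.] 1556 [  nan   nan 0.012] nan {'x+': (nan, nan), 'x-': (nan, nan), 'y+': (nan, nan), 'y-': (nan, nan)}vis.py:36: RuntimeWarning: Mean of empty slice
  dx=np.nanmean([ln["x+"][0],ln["x-"][0]])/1e3; dy=np.nanmean([ln["y+"][0],ln["y-"][0]])/1e3
vis.py:40: RuntimeWarning: Mean of empty slice
  yaw+=np.nanmean([ln["x+"][1],ln["x-"][1]])
```

```bash
cat > mot.py <<'E'
from vis import *
from station import arm, snapshot, ticket
from scipy.spatial.transform import Rotation as Ro
def quat(A,sgn):
    """tool orientation over plate axes A: tool x = -plate z, tool y = sgn * plate y"""
    x=-A[:,2]; y=sgn*A[:,1]; return Ro.from_matrix(np.c_[x,y,np.cross(x,y)]).as_quat()
def shot(cam,name): 
    im=snapshot(cam); cv2.imwrite(f"pics/{name}.png",im); return im
MID=np.array([.5627,.2376,.0544]); BA=axes(np.radians(-56.4),np.pi/6)
FLOOR=MID-.012*BA[:,2]           # below the middle plate's centre, on the floor
OFF=.054+.037                    # TCP over a plate's underside when gripped, 4 mm over the bar centre
E
python3 - <<'E'
from mot import *
D={"tab":((207,204),[(142,103),(260,100),(145,237),(262,232)],(-1,0)),"slot":((437,217),[(213,80),(123,150),(298,187),(210,257)],(-.6,.75))}
Z=np.array([0,0,1.])
P={}
for n,(o,d,dr) in D.items():
    px=(np.array(d)+.5)/8-.5+o; X=cast("top",px,np.array([0,0,.012]),Z); c=X.mean(0)
    e=cast("top",[px.mean(0)+20*np.array(dr)],np.array([0,0,.012]),Z)[0]-c; y0=np.arctan2(e[1],e[0])-np.pi/2
    r=cv2.minAreaRect(np.float32(X[:,:2]*1e3))
    # edges: angle of every side modulo 90 deg about y0
    a=[np.arctan2(*(X[j]-X[i])[[1,0]]) for i in range(4) for j in range(i) if np.linalg.norm(X[j]-X[i])<.06]
    dd=[(v-y0+np.pi/4)%(np.pi/2)-np.pi/4 for v in a]
    P[n]=(c,y0+np.mean(dd)); print(n,np.round(c,4),"yaw",np.degrees(y0+np.mean(dd)),np.degrees(dd),r[1])
print(proj("side",[MID+BA@np.array([sx*.044,sy*.1135,0]) for sx in(1,-1) for sy in(1,-1)]).round(), proj("top",[MID+BA@np.array([sx*.044,sy*.1135,0]) for sx in(1,-1) for sy in(1,-1)]).round())
for n,sy in (("slot",1),("tab",-1)):
    c,y=P[n]; A=axes(y,0)
    for s in (1,-1):
        print(n,s,"pick",*[np.round(v,2) if v is not None else None for v in (arm.ik(c+[0,0,OFF-.012],quat(A,s)),arm.ik(c+[0,0,OFF+.1],quat(A,s)))])
        g=FLOOR+BA[:,1]*.065*sy
        print(n,s,"place",*[np.round(v,2) if v is not None else None for v in (arm.ik(g+BA[:,2]*OFF,quat(BA,s)),arm.ik(g+BA[:,2]*(OFF+.06),quat(BA,s)),arm.ik(g+[0,0,.30],quat(axes(np.radians(-56.4),0),s)))])
E
```

```text
tab [0.4431 0.4282 0.012 ] yaw 0.7142885061934782 [1.35640751 2.76758062 2.11180152 2.41135746] (55.59590148925781, 49.11951446533203)
slot [ 0.3786 -0.3313  0.012 ] yaw 35.72967891942891 [-12.95436378 -12.46859424 -11.65718172 -12.57360561] (55.98670196533203, 48.06294631958008)
[[248. 222.]
 [311. 218.]
 [249. 246.]
 [312. 241.]] [[277. 149.]
 [318. 206.]
 [260. 165.]
 [299. 221.]]
slot 1 pick [ 0.31  0.8   0.58  2.05 -0.85  0.55 -2.58] [ 0.2   0.63  0.74  1.98 -0.61  0.77 -2.79]
slot 1 place [-0.68  0.88 -0.01  1.55  0.7   0.9  -0.6 ] [-0.66  0.82 -0.13  1.52  0.73  1.04 -0.61] [-0.1   0.71 -0.69  1.26  0.44  1.32 -0.19]
slot -1 pick [ 0.7   0.72 -0.03  2.04  0.05  0.39 -0.32] [ 0.72  0.53 -0.06  1.96  0.05  0.66 -0.32]
slot -1 place [-1.24  1.27  1.27  1.57 -0.82  0.93 -2.51] [-0.19  1.1  -1.15  1.5   1.35  1.66  2.19] [-0.94  0.85  1.13  1.3  -0.76  1.44 -2.42]
tab 1 pick [-0.54  0.87 -0.45  1.7   0.54  0.7   0.31] [-0.33  0.81 -0.85  1.63  0.69  1.03  0.19]
tab 1 place [-0.71  0.75  0.    1.94  0.85  0.72 -0.85] [-0.78  0.66  0.03  1.91  0.72  0.81 -0.74] [ 0.07  0.5  -0.74  1.65  0.37  1.14 -0.18]
tab -1 pick [-0.88  0.83  0.12  1.71 -0.15  0.61 -2.22] [-0.61  0.69 -0.33  1.64  0.27  0.86 -2.6 ]
tab -1 place [-1.32  1.09  1.14  1.96 -0.76  0.62 -2.45] [-1.35  0.92  1.04  1.93 -0.39  0.65 -2.8 ] [-1.06  0.64  1.14  1.68 -0.61  1.23 -2.34]
```

```bash
python3 - <<'E'
from mot import *
c=np.array([.3786,-.3313,0]); q=quat(axes(np.radians(35.73),0),-1)
t=arm.read_time
arm.movep(c+[0,0,OFF+.06],q); print("hover",t(),np.round(arm.read_joint_positions(),2))
arm.move_gripper(.5,80); print(t())
arm.line_to(c+[0,0,OFF],.12); print("down",t(),arm.read_tool_pos(),arm.read_ft_force())
arm.move_gripper(0.0,80); print("grip",t(),arm.read_opening(),arm.read_ft_force())
shot("top","grip1")
arm.line_to(c+[0,0,OFF+.08],.2); print("up",t(),arm.read_tool_pos(),arm.read_opening(),arm.read_ft_force())
a=arm.ik([.56,-.28,.42],quat(axes(np.radians(35.7),0),-1)); print(a)
E
```

```text
hover 1.2667 [ 0.71  0.61 -0.04  2.    0.05  0.53 -0.32]
1.7583
down 2.4083 [ 0.37881594 -0.33145173  0.09118731] [ 0.30912119  0.61442323 -0.17927875]
grip 2.7917 0.12005642486441952 [-0.40679047  0.01728111  5.55312263]
up 3.3917 [ 0.37804798 -0.3308927   0.17052034] 0.12321868415512498 [-0.61560465 -1.05468258 -2.70853281]
[ 0.43809683  0.49933425 -0.01630798  1.30253863  0.00802177  1.33978285
 -0.52577079]
```

```bash
python3 - <<'E'
from mot import *
t=arm.read_time
a=[0.438,0.499,-0.016,1.303,0.008,1.34,-0.526]
arm.move_j(a); print(t())
b=list(a); b[0]=-.15; b[6]=1.2; arm.move_j(b); print(t(),arm.read_tool_pos())
arm.move_j([-.66,.82,-.13,1.52,.73,1.04,2.53]); print(t(),arm.read_tool_pos())
g=FLOOR+BA[:,1]*.065
arm.line_to(g+BA[:,2]*(OFF+.03),.15,quat(BA,-1)); print(t(),(arm.read_tool_pos()-g)@BA,arm.read_ft_force(),arm.read_opening())
print(np.round(arm.read_joint_positions(),2))
s=shot("side","h1s"); p=shot("top","h1t")
cv2.imwrite("pics/h1.png",np.hstack([cv2.resize(s[130:280,200:350],(400,400),interpolation=cv2.INTER_CUBIC),cv2.resize(p[100:250,200:350],(400,400),interpolation=cv2.INTER_CUBIC)]))
E
```

```text
4.5833
6.1083 [0.62113539 0.07579464 0.41963615]
7.3833 [0.57875583 0.331614   0.17287095]
7.725 [ 0.00247398 -0.00034035  0.1199853 ] [-0.12099542  0.55665751 -1.28259592] 0.12066098364621042
[-0.64  0.85 -0.11  1.54  0.75  0.99  2.51]
```

View pics/h1.png

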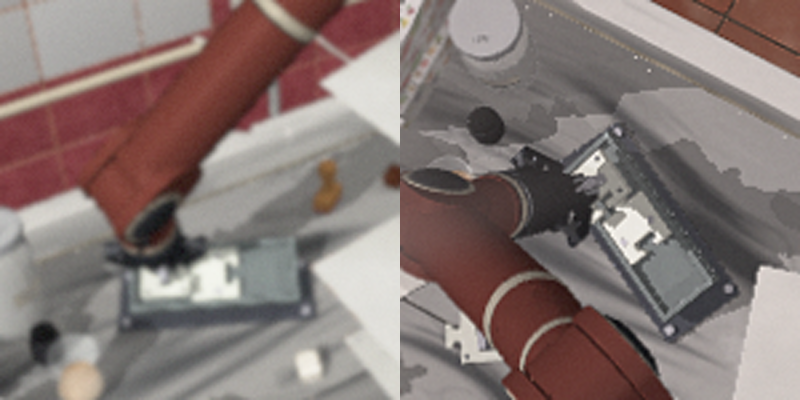

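The held plate hovers over the +y end, aligned, and the arm is clear of the trays. Next is a guarded descent to see how contact shows up.

```bash
cat >> mot.py <<'E'
class Fit:
    """feel a plate into the bed: bed coordinates (u up slope, v along, w out of the floor), w=0 fitted"""
    def __init__(s,sy,sgn):
        s.g=FLOOR+BA[:,1]*.065*sy+BA[:,2]*OFF; s.q=quat(BA,sgn)
    def go(s,u,v,w,vel=.04): arm.line_to(s.g+BA@np.array([u,v,w]),vel,s.q)
    def pos(s): return (np.array(arm.read_tool_pos())-s.g)@BA*1e3
    def force(s): return np.array(arm.read_ft_force())@BA
    def say(s,m): print(m,round(arm.read_time(),2),"pos",s.pos().round(2),"F",(s.force()-s.f0).round(1),flush=True)
    def zero(s): arm.pause(.2); s.f0=s.force()
    def down(s,u,v,w0,w1,step=.001,lim=8):
        w=w0
        while w>w1:
            w=max(w-step,w1); s.go(u,v,w)
            if (s.force()-s.f0)[2]>lim: break
        return w
E
python3 - <<'E'
from mot import *
f=Fit(1,-1); f.go(0,0,.016); f.zero(); f.say("above")
w=f.down(0,0,.016,.004); f.say(f"stopped w={w}"); arm.pause(.2); f.say("")
print(np.array(arm.read_wrist_torque())@BA)
E
```

```text
above 8.53 pos [-0.13  0.17 16.29] F [0. 0. 0.]
stopped w=0.004 11.53 pos [ 0.07 -0.05  3.89] F [-0.4  0.2  0.2]
 11.72 pos [-0.    0.05  4.05] F [-0.1  0.9 -0.2]
[-0.04853578  0.70835228 -0.00926321]
```

```bash
python3 - <<'E'
from mot import *
f=Fit(1,-1); f.zero()
w=f.down(0,0,.004,-.003,.001,6); f.say(f"stopped w={w}")
arm.pause(.2); f.say("")
s=shot("side","f1s"); p=shot("top","f1t")
cv2.imwrite("pics/f1.png",np.hstack([cv2.resize(s[205:265,235:325],(400,300),interpolation=cv2.INTER_CUBIC),cv2.resize(p[130:205,250:350],(400,300),interpolation=cv2.INTER_CUBIC)]))
E
```

```text
stopped w=-0.001 13.18 pos [-0.08  0.14  0.54] F [ 0.5 -2.5  8.5]
 13.38 pos [-0.1   0.12  0.53] F [ 0.6 -2.7  8.3]
```

View pics/f1.png

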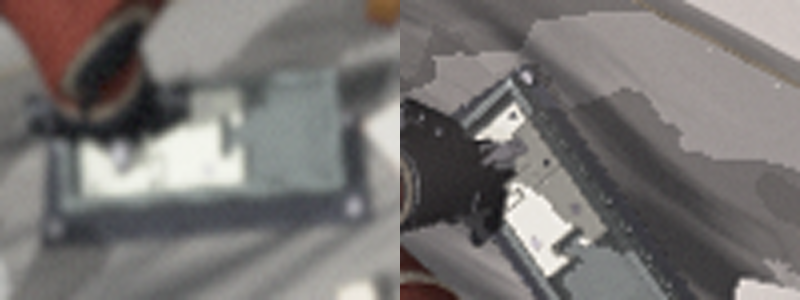

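Contact came 0.5 mm above the nominal floor with no snag, so the slot plate is seated. I'll release it and check.

```bash
python3 - <<'E'
from mot import *
t=arm.read_time
f=Fit(1,-1)
f.go(-.0001,.0001,.0); arm.move_gripper(.4,80); f.f0=np.zeros(3); f.say("released")
f.go(0,0,.09,.2); print(t())
j=np.array(arm.read_joint_positions()); j[6]-=np.pi
arm.move_j(j); print(t())
c=np.array([.4431,.4285,0]); q=quat(axes(np.radians(.7),0),1)
print(np.round(arm.ik(c+[0,0,OFF+.07],q),2))
arm.movep(c+[0,0,OFF+.07],q); print(t(),arm.read_tool_pos(),np.round(arm.read_joint_positions(),2))
s=shot("side","r1s"); p=shot("top","r1t")
cv2.imwrite("pics/r1.png",np.hstack([cv2.resize(s[170:320,200:350],(400,400),interpolation=cv2.INTER_CUBIC),cv2.resize(p[130:250,190:310],(400,400),interpolation=cv2.INTER_CUBIC)]))
E
```

```text
released 14.08 pos [ 0.23  0.07 -0.46] F [-0.2 -0.2  0.3]
14.6833
17.3333
[-0.44  0.8  -0.62  1.66  0.58  0.87  0.28]
18.175 [0.44412478 0.42793869 0.16096148] [-0.44  0.8  -0.62  1.66  0.58  0.87  0.27]
```

View pics/r1.png

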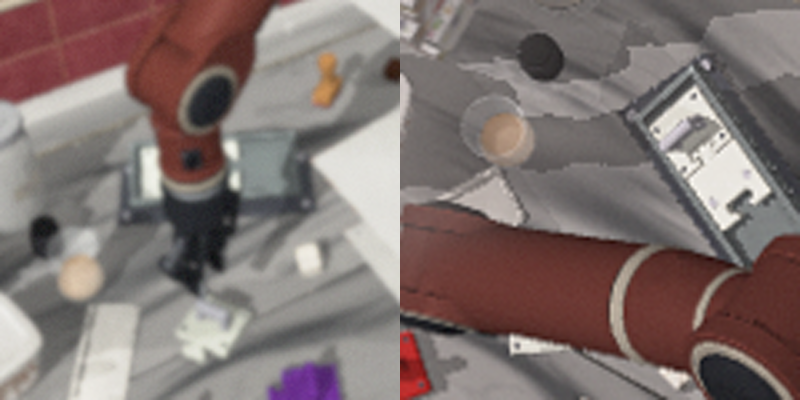

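```bash
python3 - <<'E'
from mot import *
t=arm.read_time
c=np.array([.4431,.4285,0]); q=quat(axes(np.radians(.7),0),1)
arm.line_to(c+[0,0,OFF],.12,q); print("down",t(),arm.read_tool_pos(),arm.read_ft_force())
arm.move_gripper(0.0,80); print("grip",t(),arm.read_opening(),arm.read_ft_force())
arm.line_to(c+[0,0,OFF+.13],.2); print("up",t(),arm.read_opening(),arm.read_ft_force())
f=Fit(-1,1); tgt=f.g+BA[:,2]*.07
print(np.round(arm.ik(tgt,f.q),2))
arm.movep(tgt,f.q); arm.pause(.1); print(t(),f.pos(),np.round(arm.read_joint_positions(),2),arm.read_ft_force())
s=shot("side","h2s"); p=shot("top","h2t")
cv2.imwrite("pics/h2.png",np.hstack([cv2.resize(s[130:280,220:370],(400,400),interpolation=cv2.INTER_CUBIC),cv2.resize(p[130:280,200:350],(400,400),interpolation=cv2.INTER_CUBIC)]))
E
```

```text
down 19.0083 [0.44322338 0.42905615 0.09146133] [ 0.54914863 -0.80890249 -0.26304705]
grip 19.3417 0.12698656857666812 [-0.50204715 -0.26919635  5.8368759 ]
up 20.1417 0.11820251079447343 [-0.68103186  0.72672679 -1.58986643]
[-0.73  0.65 -0.07  1.9   0.76  0.87 -0.78]
21.2667 [-0.84242446  0.4655564  69.96910527] [-0.73  0.65 -0.07  1.9   0.76  0.87 -0.78] [ 0.56606687 -1.14872259 -1.14263424]
```

View pics/h2.png

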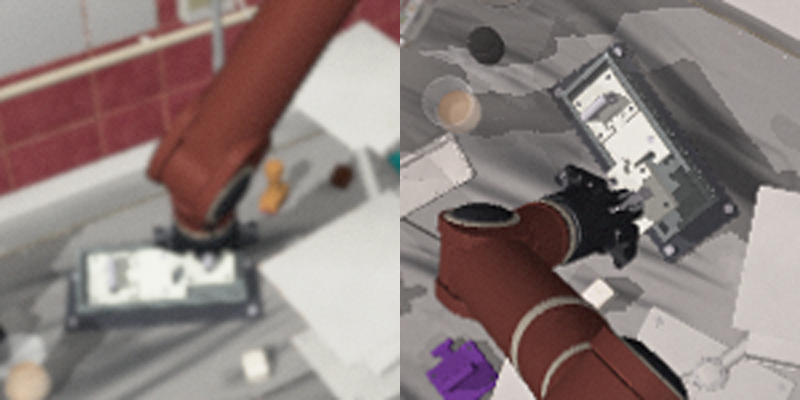

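The plate hovers over the -y end, tab toward the middle slot, and the arm is clear of the trays. I'll start the guarded descent.

```bash
python3 - <<'E'
from mot import *
f=Fit(-1,1); f.go(0,0,.016,.1); f.zero(); f.say("above")
w=f.down(0,0,.016,-.002,.0015,6); f.say(f"stopped w={w}")
arm.pause(.2); f.say(""); print(((np.array(arm.read_wrist_torque()))@BA).round(2))
E
```

```text
above 22.26 pos [-0.19  0.43 16.75] F [0. 0. 0.]
stopped w=-0.0004999999999999965 25.01 pos [-0.12  0.09  0.48] F [-0.4 -1.   7.2]
 25.21 pos [-0.11  0.08  0.47] F [ 1.5 -1.9  7.7]
[-0.41  0.5   0.01]
```

```bash
python3 - <<'E'
from mot import *
t=arm.read_time
f=Fit(-1,1); f.go(0,0,.0); arm.move_gripper(.4,80); f.f0=np.zeros(3); f.say("released")
f.go(0,0,.09,.2)
p0=np.array(arm.read_tool_pos()); arm.line_to(p0+[-.02,.10,.12],.2); print(t(),arm.read_tool_pos())
s=shot("side","e2s"); p=shot("top","e2t")
cv2.imwrite("pics/e2.png",np.hstack([cv2.resize(s[205:260,235:325],(400,300),interpolation=cv2.INTER_CUBIC),cv2.resize(p[140:230,240:340],(400,360),interpolation=cv2.INTER_CUBIC)[30:330]]))
E
```

```text
released 25.82 pos [ 0.28  0.02 -0.33] F [-0.2  0.2 -0.5]
27.35 [0.44197004 0.36955815 0.3189972 ]
```

View pics/e2.png

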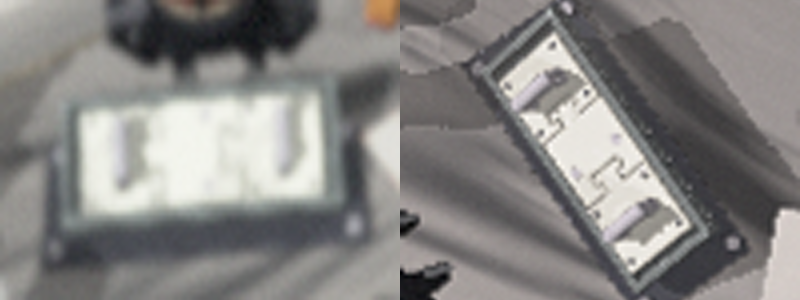

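View pics/e2t.png

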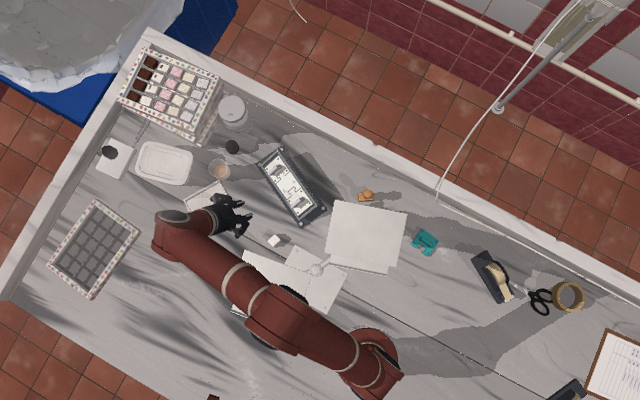

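Both joints show interlocked, with even seams and both plates inside the rim. The glass, jar, sweets and turquoise plate are where they were, and the robot touches nothing.

```bash
python3 - <<'E'
from station import arm, ticket
print(arm.read_time(), arm.read_ft_force()); ticket.finish_job()
E
```

```text
27.45 [-0.07743203 -0.34925848  0.09013281]
the job is handed in; nothing more can be done
```

Both loose white plates are fitted in the bed: the slot plate at the +y end over the middle plate's tab, and the tab plate at the -y end in its slot. I handed the job in at 27.5 s, well under the 72 s limit.

- **Fit:** Each plate dropped in on the first guarded descent, so no search was needed. Both met the floor about 0.5 mm above the nominal seated height, with about 8 N of contact force.
- **Final pictures:** Both T-joints are interlocked, both plates lie inside the rim and look flush, and the things standing around look unmoved. The gripper is clear of everything, with the wrist force near zero.
- **Disagreements:** The side camera put the middle plate about 2 mm, and the tab plate about 5 mm, away from where the top camera did. I relied mainly on the top camera, and the clean drops bore that out. Flushness was judged from contact height and pictures, at roughly 3 mm per pixel, not measured directly.

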